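# Pack a two-tier shelving hardware case

## Task

Lift the hinged flap of the grey hardware case right up so that it stays open, and put every U-channel piece lying on the bench into the left bay of the lower tier and every solid block into the right bay (left and right as the robot sees them), one layer deep, then fold the flap fully down again. After that, edge the flat plate lengthwise along its lipped stand until a good third of it hangs over an end, pinch it there, and lay it flat inside the case on top of the closed flap without letting it fall to the bench. Leave the mug, the can and the spanner where they are.

Things in the scene. Friction and masses are not known exactly. Their poses are not given: they have to be found in the camera images.
- case: Open grey two-tier case, fixed to the bench, outside 210 mm (its x) by 260 mm (its y) by 70 mm high, walls and floor 5 mm. Origin at the centre of its underside, x away from the robot, y to the left, z up. A divider 4 mm thick along its x at y = 0, up to 24 mm above the bench, parts the lower tier into a left bay (+y) and a right bay (-y), each 200 mm by 123 mm inside. The flap is the floor of the upper tier: closed, its underside is 44 mm and its top 52 mm above the bench.
- flap (a joint): Angle of the aluminium flap in the case: 0 = closed and level, grows as its near edge swings up and away from the robot, 1.57 = upright, stop at 1.9. A stiff hinge: it stays wherever it is left (0.25 N m). It starts closed or slightly ajar. Panel 118 mm (x) by 236 mm (y) by 8 mm thick.
- flap_hinge (a point): Middle of the flap's hinge line, which runs along the case's y near its far wall, 48 mm above the bench, 100 mm beyond the case's centre.
- flap_bar (a point): Middle of the flap's pull bar: a dark round bar 10 mm thick, 100 mm long along the case's y, in the plane of the flap, 162 mm from the hinge line; it is the outer side of a loop, with a free gap of 33 mm between bar and panel. Closed, it lies 38 mm behind the inside of the near wall and there is free room above and 43 mm below its centre (24 mm above the divider). Moves with the flap.
- stand: Fixed steel riser, 160 mm long (its x) by 84 mm (y); origin at the centre of its underside. Its flat top is 80 mm above the bench; both long sides carry a lip 10 mm high and 10 mm thick, with 64 mm between the lips; both ends are open. Its x points roughly away from the robot. Under its ends there is free room.
- plate_mid (a point): Centre of the flat aluminium plate, 160 mm long (x) by 60 mm wide (y) by 6 mm thick (z up), 160 g, with four dark holes in a row. It starts lying lengthwise between the lips of the stand, roughly flush with both ends; the lips keep fingers off its long edges there.
- plate: The same plate; origin at the centre of its underside.
- channel0_mid (a point): U-channel piece, 80 mm long, 40 mm wide and 28 mm high: an inverted U-section of plain steel, closed top, open underneath, walls 6 mm thick, 150 g, two dark holes on top. The point is its centre, half-way up (14 mm above what it stands on); x along its length, y across its width, z up. May be absent (None).
- channel1_mid (a point): Another such U-channel piece, 80 mm long, 40 mm wide and 28 mm high: an inverted U-section of plain steel, closed top, open underneath, walls 6 mm thick, 150 g, two dark holes on top. The point is its centre, half-way up (14 mm above what it stands on); x along its length, y across its width, z up. May be absent (None).
- block0_mid (a point): Solid block, 80 mm long, 26 mm wide and 24 mm high: a solid plain steel bar, 200 g, with two dark screw heads on top (3 mm, look only). The point is its centre, half-way up (12 mm above what it stands on); x along its length, y across its width, z up. May be absent (None).
- block1_mid (a point): Another such solid block, 80 mm long, 26 mm wide and 24 mm high: a solid plain steel bar, 200 g, with two dark screw heads on top (3 mm, look only). The point is its centre, half-way up (12 mm above what it stands on); x along its length, y across its width, z up. May be absent (None).
- mug: Bystander: white mug, 80 mm wide, 90 mm high, origin at the centre of its underside.
- can: Bystander: round can, 70 mm wide, 110 mm high, origin at the centre of its underside.
- spanner: Bystander: steel spanner, 200 mm long, lying flat beyond the case.
Mind the look-alikes: they are no part of the job. Leave any green or pink look-alike of the part that bears channel0_mid alone.

How it is judged:
By the outcome, as a careful person would: the job done as asked, in the order asked, and still so for the second after the job is handed in, with the robot touching nothing.
Of channel0, channel1, block0, block1 only 2 to 4 are there at a start; the rules pass over those that are not, and their reading is None.
At some moment in a run one of channel0, channel1, block0, block1 may be knocked a few centimetres aside while the robot is not near it.
It also fails if it takes over 210 s, if anything falls off the work surface, if the arm or the gripper's body presses on something with over 40 N, if the wrist force passes 120 N, or if a joint passes its speed limit or range.

## Robot

A 6-joint arm with a two-finger parallel gripper is mounted at the origin on the work surface. World frame = base frame: x ahead of the robot, y to its left, z up, the work surface at z = 0. Lengths are in m, angles in rad, forces in N, time in s.
With the tool pointing down it reaches from about 0.35 to 1 m from the base axis. Payload 7.1 kg.
Tool frame: the origin (TCP) lies at the very end of the fingers, on their centre line; the grasp point (between the pads) lies 19 mm behind it; z points along the fingers, y is the line along which they close (so a half turn about z gives the same grasp; the last joint's range is limited). The gripper opens to 85 mm and grips with 20 to 120 N. Pads are 22 mm wide; open, the fingers measure 114 mm over their backs; the gripper's body (76 mm by 85 mm) begins 54 mm behind the grasp point. The pads swing forward as they close: fully open they stand 13 mm farther back than shut.
Start: joints at [1.315, 0.423, 1.63, -0, 1.089, -0.019], TCP at [0.147, 0.608, 0.199] pointing down, gripper open.
Joint ranges: [-3, 3], [-0.9, 2.11], [0.09, 2.58], [-1.31, 4.45], [0.11, 2.69], [-2.54, 2.54]. Speed limits (rad/s): [2.39, 2.39, 3.01, 3.14, 3.14, 3.14].

## Interface

Orientations are given as a unit quaternion [x, y, z, w].
In Python, from cell import * gives the robot as it stands. The module is installed in compiled form; this text tells all that it offers. Calls block until the motion is done:
- move_ptp(position, orientation): joint-space move of the TCP to a pose.
- move_l(position, v=0.15, rotation=None, guard=None): straight line of the TCP; rotation=None keeps the orientation; v is the mean speed in m/s. With guard (N) it stops when the force on the tool has changed by that much, and returns True; else False.
- move_j(angles): joint-space move.
- set_gripper(opening, force=None): finger opening in m; force is the grip in N (None keeps the last); returns when the fingers have stopped.
- wait(seconds).
- inverse_kinematics(position, orientation): joint angles nearest the present ones, or None.
- observe(): the state.
- grab_frame(name): name is "scene" or "top"; returns (picture, depth): 480x640x3 uint8, blue, green, red; 480x640 float32, m along the optical axis (not along the pixel's ray), 0 where there is no reading.
- camera_info(name): a dict with "mtx" (3x3 intrinsics, pixels), "dist" ([k1, k2, p1, p2, k3] as OpenCV has them; the pictures are not rectified), "R" (3x3) and "t" (3): a world point X has camera coordinates R X + t. Camera axes: x right, y down, z forward; pixel columns grow to the right and rows downward; lengths in m; the calibration is good to about 2 mm. A picture is of the moment at which its call begins. camera_info takes no time and is no camera call.
A pose or a line that the arm cannot do raises IKError and nothing moves.
- hand_in(): hands the job in; it is judged then, once.
The state is a dict: "clock": time; "joints": joint angles; "qd": joint speeds; "effort": joint torques, N m; "tool_pos": TCP position; "tcp_rot": TCP orientation; "contact_force": force on the tool from outside, world axes, zero at the start; "torque": the same for the moment, N m; "gripper_width": finger opening in m; "finger_force": force on a finger pad.
Only numpy, scipy, OpenCV 4.12 (cv2) and the standard library are available. Lean on these libraries where they do the work, as an engineer would, in place of code of your own. Each camera call takes 0.05 s, during which the arm holds its last target. There are 200 camera calls.

## Working session

There is one attempt and no reset: what is moved stays moved. The work goes in short steps, each a Python script; the robot and the scene stay as the last script left them, time stands still between calls to the robot, and variables do not carry over. Pictures are saved under pics/ and viewed, at most 14 in all, crops included, and the job is handed in when it is done.

```bash
mkdir -p pics; python3 - <<'E'
from cell import *
import cv2, numpy as np
for n in("scene","top"):
    p,d=grab_frame(n); cv2.imwrite(f"pics/{n}0.png",p); np.save(f"pics/{n}0.npy",d)
    c=camera_info(n); print(n,c, (d>0).mean())
print(observe())
E
```

```text
scene {'mtx': array([[557.42214999,   0.        , 313.75392104],
       [  0.        , 557.42214999, 239.22297207],
       [  0.        ,   0.        ,   1.        ]]), 'dist': array([0.03360474, 0.        , 0.        , 0.        , 0.        ]), 'R': array([[-0.14924846,  0.98873592,  0.01123241],
       [ 0.68540016,  0.11163476, -0.71955841],
       [-0.71270718, -0.09969429, -0.69434107]]), 't': array([ 0.16952594, -0.36552005,  1.65522429])} 0.9960384114583334
top {'mtx': array([[433.60802556,   0.        , 324.65725991],
       [  0.        , 433.60802556, 244.59668159],
       [  0.        ,   0.        ,   1.        ]]), 'dist': array([0.02496817, 0.        , 0.        , 0.        , 0.        ]), 'R': array([[-0.00316591, -0.9999651 ,  0.00773138],
       [-0.99507479,  0.00238423, -0.09909835],
       [ 0.09907646, -0.00800704, -0.99504761]]), 't': array([-0.05427407,  0.59965474,  1.13749706])} 0.9959700520833333
{'clock': 0.1, 'joints': array([ 1.31503443e+00,  4.23792899e-01,  1.63059250e+00, -5.32490505e-06,
        1.08858022e+00, -1.89844626e-02]), 'qd': array([-0.00135469, -0.00312871, -0.00213871,  0.00114962, -0.00141178,
        0.00057475]), 'effort': array([ 3.69268319e-04, -5.58427083e+01, -2.82448196e+01,  6.62994080e-05,
        2.98422339e-03,  1.42748883e-05]), 'tool_pos': array([0.14644177, 0.60706377, 0.19821394]), 'tcp_rot': array([ 1.18111102e-01,  9.93000149e-01, -6.80342447e-04, -9.16727606e-05]), 'contact_force': array([-0.47009451, -0.63406972, -0.53116842]), 'torque': array([-0.02100295, -0.04900969,  0.01845742]), 'finger_force': 0.0, 'gripper_width': 0.08528403410080013}
```

View pics/top0.png

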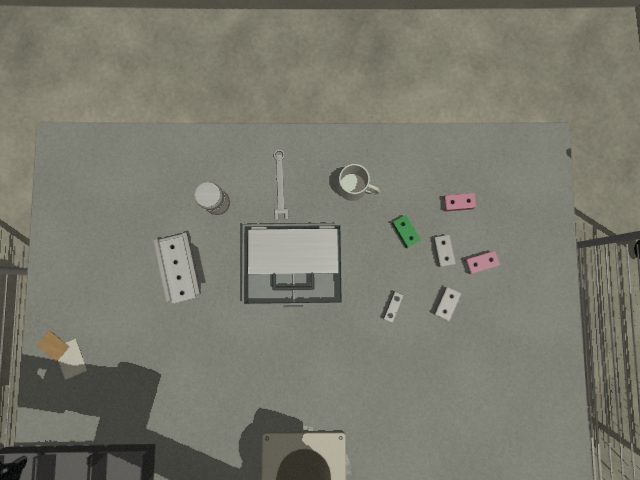

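View pics/scene0.png

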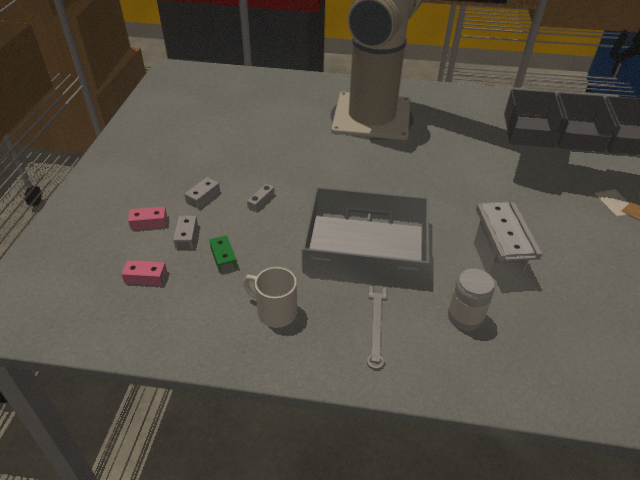

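Top view: candidates by pixel: light-grey pieces at (444,250), (447,303) (wide, presumably channels), (393,306) (narrow with grey screw heads, presumably a block). The green piece (406,231) and the pink ones (460,202), (483,262) are look-alikes to leave. The case is at (290,263) with its bar at (293,281), and the stand is at (178,268). I'll confirm in an enlarged crop and measure.

```bash
cat > h.py <<'E'
from cell import *
import cv2, numpy as np
from scipy.spatial.transform import Rotation as Rot
def cloud(n,d):
    c=camera_info(n); v,u=np.mgrid[0:480,0:640]
    uv=cv2.undistortPoints(np.stack([u,v],-1).reshape(-1,1,2).astype(np.float32),c["mtx"],c["dist"]).reshape(480,640,2)
    P=np.dstack([uv[...,0]*d,uv[...,1]*d,d]); return (P-c["t"])@c["R"]
def rect(W,u,v,r,z0,z1):
    "min-area rectangle of connected points with z0<z<z1 around pixel u,v: centre, long, short, yaw of long side, z"
    m=((W[...,2]>z0)&(W[...,2]<z1)).astype(np.uint8)
    k=np.zeros_like(m); k[v-r:v+r+1,u-r:u+r+1]=1
    _,L=cv2.connectedComponents(m*k,connectivity=4)
    l=np.bincount(L[L>0]).argmax(); p=W[L==l]
    (c,(a,b),t)=cv2.minAreaRect((p[:,:2]*1000).astype(np.float32)); t=np.radians(t)
    if a<b: a,b,t=b,a,t+np.pi/2
    t=(t+np.pi/2)%np.pi-np.pi/2
    return np.array(c)/1000,a,b,t,np.median(p[:,2]),len(p)
def down(yaw):
    "tool pointing down, closing axis (tool y) along world yaw"
    y=np.array([np.cos(yaw),np.sin(yaw),0]); z=np.array([0,0,-1.]); return Rot.from_matrix(np.c_[np.cross(y,z),y,z]).as_quat()
E
python3 - <<'E'
from h import *
d=np.load("pics/top0.npy"); p=cv2.imread("pics/top0.png"); W=cloud("top",d)
np.set_printoptions(precision=4,suppress=True)
for n,u,v in(("A",444,250),("B",447,303),("C",393,306),("green",406,231)): print(n,rect(W,u,v,26,.010,.04))
print("plate/stand",rect(W,178,268,45,.06,.12)); print("case",rect(W,290,263,62,.055,.09)); print("flap",rect(W,290,250,55,.045,.056))
for u,v in((293,281),(293,288),(293,275),(290,250),(290,235),(290,270),(178,268),(60,220),(540,220),(150,350),(400,350)): print(u,v,W[v,u])
a=cv2.resize(p[190:330,375:505],None,fx=4,fy=4,interpolation=cv2.INTER_CUBIC); cv2.imwrite("pics/c1.png",a)
a=cv2.resize(p[215:315,150:350],None,fx=4,fy=4,interpolation=cv2.INTER_CUBIC); cv2.imwrite("pics/c2.png",a)
E
```

```text
A (array([ 0.5841, -0.3777]), 79.8519287109375, 41.708797454833984, np.float64(0.16969241353637532), np.float64(0.027953583423901023), 491)
B (array([ 0.4422, -0.3827]), 80.86247253417969, 44.01262283325195, np.float64(-0.43059013821420855), np.float64(0.02815083809226923), 533)
C (array([ 0.4333, -0.2378]), 79.1630630493164, 26.98365592956543, np.float64(-0.3970228568865224), np.float64(0.024386488079652827), 309)
green (array([ 0.6372, -0.2769]), 79.81175994873047, 40.88646697998047, np.float64(0.5234148510355152), np.float64(0.028025233977615457), 476)
plate/stand (array([0.5357, 0.3192]), 167.0428466796875, 86.89591217041016, np.float64(0.23860433661375202), np.float64(0.08653736645408361), 2290)
case (array([0.5444, 0.0289]), 260.184326171875, 214.08338928222656, np.float64(-1.5618366414559754), np.float64(0.06931756920592942), 940)
flap (array([0.5631, 0.0257]), 241.75918579101562, 165.98779296875, np.float64(-1.5572732951624761), np.float64(0.05215224343404243), 4133)
293 281 [0.5023 0.0295 0.0203]
293 288 [0.4835 0.0272 0.0531]
293 275 [0.5182 0.0292 0.0247]
290 250 [0.5832 0.0356 0.052 ]
290 235 [0.6226 0.0356 0.0553]
290 270 [0.5306 0.0355 0.051 ]
178 268 [0.5351 0.3156 0.0886]
60 220 [0.6715 0.6671 0.0025]
540 220 [ 0.6689 -0.651   0.0043]
150 350 [ 0.3201  0.4125 -0.0018]
400 350 [ 0.3163 -0.2587 -0.002 ]
```

View pics/c1.png

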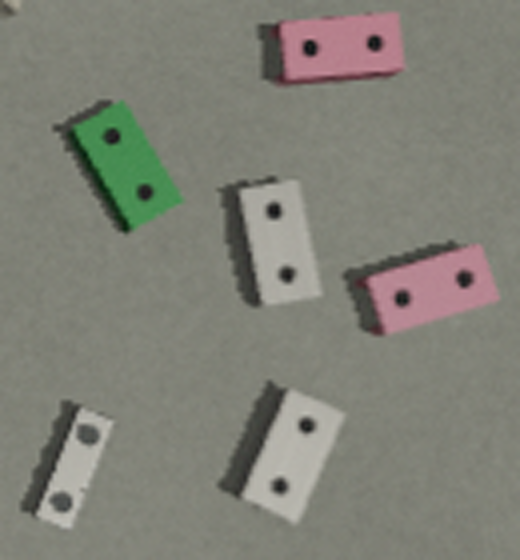

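View pics/c2.png

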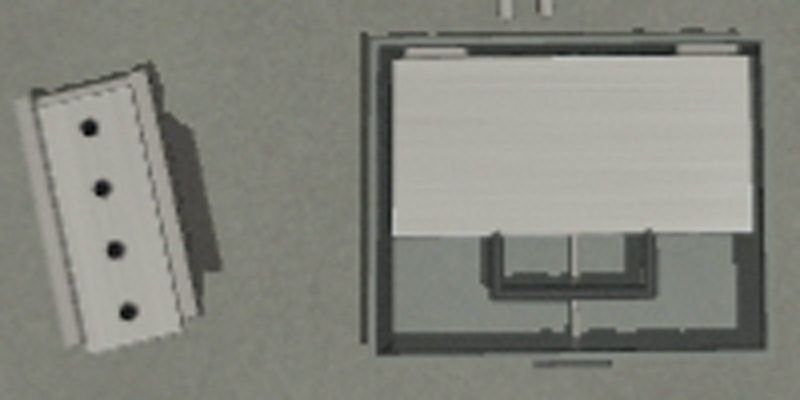

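Crop 1 (c1.png) confirms it. A (275,240) and B (295,455) are plain grey, 40 mm wide and have dark holes, so both are channels. C (75,467) is 27 mm wide with grey screw heads, so it is the block. Green and pink stay put. Crop 2 shows the flap closed and the plate on its stand, with its near end slightly past the stand's end. Next I open the flap.

```bash
cat >> h.py <<'E'
CC=np.array([.5444,.0289]); CY=.009; RC=np.array([[np.cos(CY),-np.sin(CY)],[np.sin(CY),np.cos(CY)]])
def case(x,y,z): return np.r_[CC+RC@[x,y],z]
def bar(a): return case(.1-.162*np.cos(a),0,.048+.162*np.sin(a))
def goto(p,yaw):
    "ptp to p with the closing axis along yaw (or yaw+pi), least travel"
    j=observe()["joints"]; s=[]
    for y in(yaw,yaw+np.pi):
        q=inverse_kinematics(p,down(y))
        if q is not None: s.append((np.abs(np.array(q)-j).max(),y))
    y=min(s)[1]; move_ptp(p,down(y)); return y
def st(msg=""):
    o=observe(); print(msg,"t %.1f"%o["clock"],"pos",o["tool_pos"].round(4),"F",o["contact_force"].round(1),"w %.4f"%o["gripper_width"],"ff %.1f"%o["finger_force"])
def swing(a0,a1,off=-.016):
    for a in np.linspace(a0,a1,15)[1:]: move_l(bar(a)+[0,0,off],v=.12)
E
python3 - <<'E'
from h import *
st()
o=observe(); move_l(o["tool_pos"]+[0,0,.1])
goto(bar(0)+[0,0,.12],CY); set_gripper(.026,20)
print(move_l(bar(0)+[0,0,-.016],v=.1,guard=10)); st("at bar")
set_gripper(0,20); st("gripped")
swing(0,.5); st("half")
swing(.5,1.75); st("up")
set_gripper(.03); st("rel")
move_l(bar(1.75)+[-.0,0,.12]); move_l(np.r_[.45,-.05,.35],v=.3); st()
for n in("top","scene"):
    p,d=grab_frame(n); cv2.imwrite(f"pics/{n}1.png",p); np.save(f"pics/{n}1.npy",d)
cv2.imwrite("pics/s1c.png",cv2.resize(cv2.imread("pics/scene1.png")[100:320,120:560],None,fx=1.8,fy=1.8))
E
```

```text
t 0.1 pos [0.1464 0.6071 0.1982] F [-0.5 -0.6 -0.5] w 0.0853 ff 0.0
False
at bar t 5.4 pos [0.4829 0.0284 0.0325] F [-1.   0.2  0.9] w 0.0261 ff 0.0
gripped t 5.8 pos [0.4825 0.0283 0.0322] F [ 0.2 -0.3 -0.6] w 0.0003 ff 0.0
half t 9.3 pos [0.5027 0.0286 0.11  ] F [-0.1 -0.7  0.2] w -0.0004 ff 0.0
up t 13.0 pos [0.6728 0.0301 0.1912] F [ 0.3 -0.3  0.6] w -0.0001 ff 0.0
rel t 13.4 pos [0.6731 0.0301 0.1915] F [-0.6  0.1 -0.2] w 0.0301 ff 0.0
 t 15.4 pos [ 0.451  -0.0499  0.3499] F [ 0.3  0.2 -0.2] w 0.0301 ff 0.0
```

View pics/s1c.png

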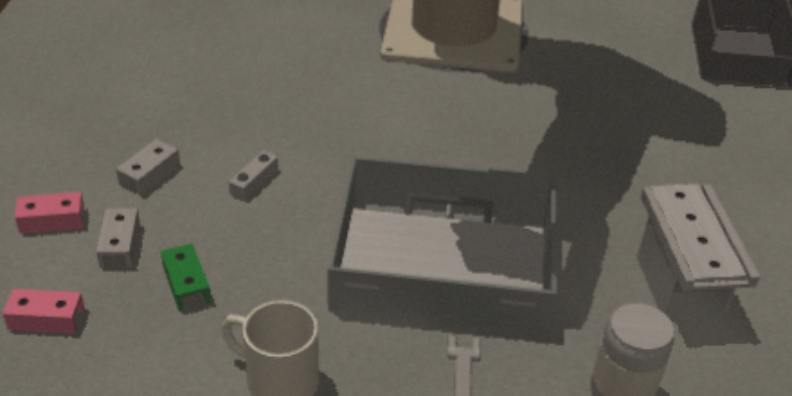

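The flap did not move. The crop shows it still closed, with the bar at about (450,210), and the gripper closed on nothing. I need to check where the bar really is.

```bash
python3 - <<'E'
from h import *
np.set_printoptions(precision=4,suppress=True)
for f in("top0","top1"):
    W=cloud("top",np.load(f"pics/{f}.npy"))
    print(f)
    for v in range(272,306): print(v,W[v,285],W[v,300]) if f=="top1" else None
    for u in range(268,320,2): print(u,W[288,u],W[287,u][2])if f=="top1" else None
W=cloud("scene",np.load("pics/scene1.npy"))
p=W.reshape(-1,3); m=(abs(p[:,1]-.028)<.045)&(abs(p[:,0]-.48)<.03)&(p[:,2]>.035)
print("scene pts bar", p[m].mean(0), p[m].min(0),p[m].max(0),m.sum())
E
```

```text
top0
top1
272 [ 0.5019 -0.0053  0.6963] [0.5253 0.0092 0.05  ]
273 [ 0.5006 -0.0056  0.7001] [0.5228 0.0094 0.0465]
274 [ 0.4994 -0.0059  0.7031] [0.5214 0.0113 0.007 ]
275 [ 0.4982 -0.0061  0.706 ] [0.5188 0.0115 0.0041]
276 [ 0.4971 -0.0061  0.7059] [0.516  0.0113 0.0077]
277 [ 0.4959 -0.0063  0.7085] [ 0.4963 -0.0221  0.6906]
278 [ 0.4947 -0.0065  0.71  ] [ 0.495  -0.0223  0.6953]
279 [ 0.4936 -0.0067  0.7124] [ 0.4938 -0.0225  0.699 ]
280 [ 0.4925 -0.0067  0.7125] [ 0.4926 -0.0227  0.7032]
281 [ 0.4914 -0.0068  0.7137] [ 0.4915 -0.0228  0.7047]
282 [ 0.4903 -0.007   0.716 ] [ 0.4903 -0.0228  0.7051]
283 [ 0.4892 -0.0071  0.717 ] [ 0.4892 -0.0228  0.7046]
284 [ 0.4881 -0.007   0.7165] [ 0.4881 -0.0231  0.7096]
285 [ 0.487  -0.0073  0.72  ] [ 0.487  -0.0231  0.7101]
286 [ 0.4859 -0.0072  0.7187] [ 0.4859 -0.0231  0.7104]
287 [ 0.4848 -0.0074  0.7207] [ 0.4848 -0.0232  0.712 ]
288 [ 0.4837 -0.0074  0.7208] [ 0.4837 -0.0233  0.7149]
289 [ 0.4827 -0.0074  0.721 ] [ 0.4826 -0.0233  0.7144]
290 [ 0.4816 -0.0075  0.7217] [ 0.4815 -0.0234  0.7161]
291 [ 0.4805 -0.0076  0.7223] [ 0.4804 -0
[... 1446 characters left out ...]
162] 0.7132891226466278
296 [ 0.4837 -0.0189  0.7147] 0.7145542690794361
298 [ 0.4837 -0.0211  0.7134] 0.7141486869463403
300 [ 0.4837 -0.0233  0.7149] 0.7119520084237935
302 [ 0.4837 -0.0254  0.7127] 0.712060626699197
304 [ 0.4837 -0.0277  0.714 ] 0.7112686638489166
306 [ 0.4837 -0.0299  0.7142] 0.7134412195764742
308 [ 0.4836 -0.032   0.7125] 0.7111651101933576
310 [ 0.4836 -0.0342  0.7133] 0.7119730393050042
312 [ 0.4836 -0.0364  0.7128] 0.7116601517202539
314 [ 0.4836 -0.0386  0.7119] 0.7108265967784999
316 [ 0.4836 -0.0408  0.7121] 0.7094385591614064
318 [ 0.4836 -0.043   0.7121] 0.7111653552289121
scene pts bar [0.4838 0.0267 0.0499] [ 0.45   -0.0169  0.0366] [0.4935 0.0725 0.0705] 192
```

```bash
python3 - <<'E'
from h import *
np.set_printoptions(precision=4,suppress=True)
W=cloud("top",np.load("pics/top0.npy"))
for v in range(264,306): print(v,W[v,285],W[v,300,2])
for n in("scene",):
  W=cloud(n,np.load("pics/scene1.npy")); p=W.reshape(-1,3)
  for y in(0,.03,.06):
    m=(abs(p[:,1]-y)<.005)&(abs(p[:,0]-.48)<.025)&(p[:,2]>.035); print(p[m])
E
```

```text
264 [0.5464 0.0487 0.0501] 0.054736945308210286
265 [0.5437 0.0486 0.0516] 0.051630474534487235
266 [0.541  0.0485 0.053 ] 0.05391813333509668
267 [0.5384 0.0485 0.0524] 0.050026384162639735
268 [0.5356 0.0482 0.0563] 0.05298214422578397
269 [ 0.4838 -0.0466  1.1917] 0.05135197883613782
270 [0.5305 0.0484 0.0537] 0.05111308930951082
271 [0.528  0.0487 0.0499] 0.05191350969345258
272 [0.5253 0.0483 0.0536] 0.05160980502673879
273 [ 0.4838 -0.0466  1.1917] 0.05089185122831139
274 [0.5216 0.0522 0.0063] 0.0010015483252743213
275 [0.5188 0.0522 0.0063] 0.006946742987274032
276 [0.5162 0.0524 0.0039] 0.006503087046987339
277 [0.5134 0.0523 0.0052] 0.0025395715234477105
278 [0.5108 0.0525 0.0021] 0.006810413470612106
279 [ 0.5081  0.0527 -0.0001] 0.0027285663926734133
280 [0.5053 0.0524 0.0026] 0.0033408083477936314
281 [0.5026 0.0523 0.0045] 0.0051476951042142
282 [0.4998 0.0519 0.0082] 0.006670193705743213
283 [0.4971 0.0521 0.0056] 0.001382319673379379
284 [0.4944 0.0519 0.0078] 0.008803532977467088
285 [0.4917 0.0519 0.0082] 0.006883061288441529
286 [0.4888 0.0486 0.0471] 0.04905793464
[... 1588 characters left out ...]
2]
 [0.4857 0.0288 0.0486]
 [0.4878 0.0311 0.0508]
 [0.4903 0.0333 0.0532]
 [0.4911 0.0268 0.05  ]
 [0.4868 0.0291 0.0466]
 [0.491  0.0313 0.0505]
 [0.4909 0.0336 0.0508]
 [0.4869 0.027  0.0434]
 [0.4879 0.0293 0.0445]
 [0.4908 0.0316 0.0474]
 [0.4867 0.0338 0.0441]]
[[0.4858 0.0558 0.0525]
 [0.4864 0.058  0.0533]
 [0.4845 0.0603 0.052 ]
 [0.4836 0.0625 0.0516]
 [0.4821 0.0648 0.0506]
 [0.4887 0.056  0.052 ]
 [0.4881 0.0582 0.0519]
 [0.4873 0.0605 0.0515]
 [0.4864 0.0628 0.051 ]
 [0.4879 0.065  0.0526]
 [0.4881 0.0563 0.0486]
 [0.4905 0.0585 0.0509]
 [0.4905 0.0607 0.0513]
 [0.4903 0.063  0.0514]
 [0.4892 0.0566 0.0465]
 [0.4913 0.0588 0.0486]
 [0.4891 0.061  0.047 ]
 [0.4935 0.0632 0.0512]]
```

```bash
python3 - <<'E'
from h import *
y=goto(bar(0)+[0,0,.10],CY); set_gripper(.03,20)
print(y,Rot.from_quat(observe()["tcp_rot"]).as_matrix().round(3))
print(move_l(bar(0)+[.001,0,-.016],v=.1,guard=10)); st()
p,d=grab_frame("scene"); np.save("pics/scene2.npy",d); cv2.imwrite("pics/s2.png",cv2.resize(p[120:280,270:470],None,fx=4,fy=4,interpolation=cv2.INTER_CUBIC))
E
```

```text
0.009 [[-0.008  1.     0.003]
 [ 1.     0.008  0.   ]
 [ 0.     0.003 -1.   ]]
False
 t 17.9 pos [0.4839 0.0284 0.0325] F [-0.3  1.   0.1] w 0.0300 ff 0.0
```

View pics/s2.png

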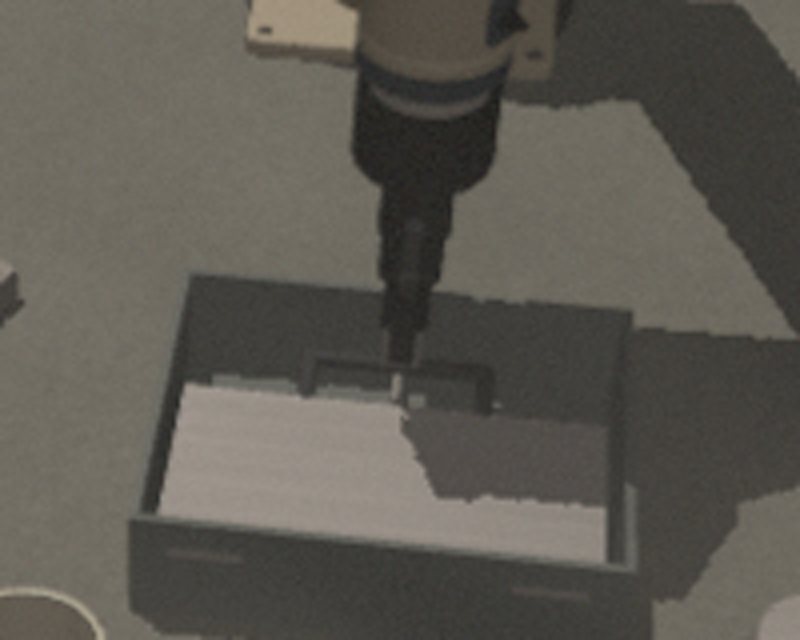

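The view shows the fingertip ending at about (402,363), only level with the bar. It does not reach below it, so the real tip is higher than the TCP reading suggests. I'll measure it from depth.

```bash
python3 - <<'E'
from h import *
np.set_printoptions(precision=4,suppress=True)
W=cloud("scene",np.load("pics/scene2.npy"))
for v in range(198,216): print(v,W[v,369],W[v,371])
E
```

```text
198 [0.5242 0.0262 0.1183] [0.5283 0.0305 0.1223]
199 [0.5308 0.0265 0.1211] [0.5274 0.0307 0.1188]
200 [0.5278 0.0267 0.1158] [0.5293 0.031  0.1177]
201 [0.5298 0.027  0.1147] [0.5317 0.0312 0.1169]
202 [0.5291 0.0272 0.1113] [0.5269 0.0314 0.1101]
203 [0.5115 0.0272 0.0938] [0.5098 0.0315 0.093 ]
204 [0.5128 0.0274 0.0921] [0.513  0.0318 0.0929]
205 [0.5111 0.0277 0.0878] [0.5102 0.032  0.0877]
206 [0.5137 0.0279 0.0872] [0.5141 0.0323 0.0881]
207 [0.5165 0.0282 0.0867] [0.5144 0.0325 0.0855]
208 [0.51   0.0283 0.0782] [0.5148 0.0327 0.083 ]
209 [0.5095 0.0286 0.075 ] [0.5116 0.033  0.0773]
210 [0.5126 0.0288 0.0747] [0.5111 0.0332 0.0741]
211 [0.508  0.029  0.0679] [0.5067 0.0334 0.0673]
212 [0.4875 0.0291 0.0472] [0.4895 0.0336 0.0495]
213 [0.4908 0.0293 0.0471] [0.4888 0.0338 0.046 ]
214 [0.4688 0.0294 0.0249] [0.4432 0.0339 0.0033]
215 [0.4711 0.0296 0.0238] [0.4483 0.0342 0.0045]
```

Depth puts the fingertip at z≈0.067 while the TCP reads 0.0325. I'll do a careful touch test on bare bench to get the true tip offset.

```bash
python3 - <<'E'
from h import *
move_l(bar(0)+[0,0,.12]); 
goto(np.r_[.40,-.14,.08],CY)
for w in(0,.06):
    set_gripper(w,20); move_l(np.r_[.40,-.14,.02],v=.1,guard=6)
    if w==0:
        p,d=grab_frame("scene"); W=cloud("scene",d); np.save("pics/scene3.npy",d); cv2.imwrite("pics/s3.png",cv2.resize(p[90:240,220:420],None,fx=4,fy=4,interpolation=cv2.INTER_CUBIC))
    r=move_l(np.r_[.40,-.14,-.02],v=.03,guard=6); st(f"touch {w} {r}")
    move_l(np.r_[.40,-.14,.08])
E
```

```text
touch 0 False t 22.6 pos [ 0.4001 -0.1401 -0.0199] F [ 0.6 -0.2  0.3] w -0.0005 ff 0.0
touch 0.06 False t 26.2 pos [ 0.4001 -0.14   -0.0199] F [ 0.   0.4 -0.3] w 0.0597 ff 0.0
```

```bash
python3 - <<'E'
from h import *
for w in(0,.026,.04,.06,.085):
    set_gripper(w,20); move_l(np.r_[.40,-.14,-.012],v=.15,guard=6)
    r=move_l(np.r_[.40,-.14,-.06],v=.025,guard=5); st(f"touch {w} {r}")
    move_l(np.r_[.40,-.14,.02])
E
```

```text
touch 0 True t 29.4 pos [ 0.4    -0.14   -0.0324] F [-0.1 -0.   7.4] w -0.0003 ff 3.9
touch 0.026 True t 31.6 pos [ 0.4    -0.14   -0.0325] F [-1.1  0.7 10.4] w 0.0260 ff 5.1
touch 0.04 True t 33.8 pos [ 0.4    -0.14   -0.0339] F [-0.5  0.1  7. ] w 0.0400 ff 4.0
touch 0.06 True t 36.1 pos [ 0.4    -0.14   -0.0374] F [-1.3  0.8  7.2] w 0.0598 ff 3.7
touch 0.085 True t 38.6 pos [ 0.4    -0.14   -0.0454] F [-1.1  0.9  8.2] w 0.0847 ff 4.2
```

The touch test shows the true fingertips sit 32 mm above the reported TCP when shut, plus 1.5, 5 and 13 mm at 40, 60 and 85 mm opening. I'll build that correction in and retry the flap.

```bash
cat >> h.py <<'E'
# measured: true (shut) fingertip lies 32 mm above the reported TCP; all z below are true tip heights
DZ=np.array([0,0,-.0322]); _l,_g=move_l,goto
def move_l(p,**k): return _l(np.asarray(p)+DZ,**k)
def goto(p,yaw): return _g(np.asarray(p)+DZ,yaw)
E
python3 - <<'E'
from h import *
move_l(np.r_[.40,-.14,.18],v=.3); goto(bar(0)+[.0015,0,.10],CY); set_gripper(.028,20)
print(move_l(bar(0)+[.0015,0,-.016],v=.1,guard=10)); st("at bar")
set_gripper(0,20); st("gripped")
if observe()["gripper_width"]>.006:
    swing(0,.3); st("part")
    if observe()["gripper_width"]>.006:
        swing(.3,1.75); st("up"); set_gripper(.03); st("rel")
        move_l(bar(1.75)+[0,0,.1],v=.3); move_l(np.r_[.45,.25,.35],v=.4)
        p,d=grab_frame("scene"); cv2.imwrite("pics/s4.png",p); p,d=grab_frame("top"); cv2.imwrite("pics/t4.png",p); np.save("pics/t4.npy",d)
        W=cloud("top",d)
        for u,v in((290,225),(270,225),(290,245),(290,260)): print(W[v,u])
        for n,u,v in(("A",444,250),("B",447,303),("C",393,306)): print(n,rect(W,u,v,26,.010,.04))
        st()
E
```

```text
False
at bar t 42.4 pos [4.844e-01 2.840e-02 3.000e-04] F [-0.   0.7  0.4] w 0.0281 ff 0.0
gripped t 42.7 pos [4.841e-01 2.830e-02 2.000e-04] F [-1.4  0.3  3. ] w 0.0089 ff 21.1
part t 46.2 pos [0.4915 0.0284 0.0481] F [ 5.9 -0.2 -1.4] w 0.0093 ff 21.1
up t 50.3 pos [0.6743 0.0301 0.1599] F [ 1.8 -0.2  6.5] w 0.0091 ff 22.1
rel t 50.6 pos [0.6724 0.03   0.1586] F [-0.4 -0.   0.8] w 0.0301 ff 0.0
[0.64657628 0.03438129 0.07375311]
[0.64607392 0.08582407 0.07784631]
[0.60123504 0.03919783 0.00368114]
[0.56005238 0.03915737 0.0014774 ]
A (array([ 0.58396729, -0.37725372]), 79.8530502319336, 41.9436149597168, np.float64(0.16950750693293992), np.float64(0.02817937528174833), 493)
B (array([ 0.44206348, -0.38284052]), 80.92752838134766, 44.13237380981445, np.float64(-0.44759801704183566), np.float64(0.02831470792295422), 535)
C (array([ 0.43331027, -0.23800203]), 79.33910369873047, 26.783859252929688, np.float64(-0.4080683175076256), np.float64(0.024274371545064018), 310)
 t 52.2 pos [0.4509 0.2488 0.317 ] F [ 0.  -0.6 -0.7] w 0.0300 ff 0.0
```

View pics/s4.png

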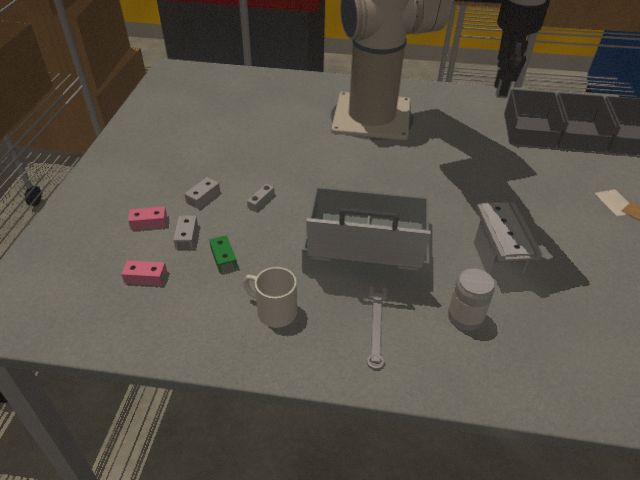

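The scene shows the flap upright at (367,243) and holding. The pieces haven't moved. Now I pick and place each one, measuring again before each pick.

```bash
cat >> h.py <<'E'
def find(u,v,r=28):
    p,d=grab_frame("top"); W=cloud("top",d)
    W[cv2.cvtColor(p,cv2.COLOR_BGR2HSV)[...,1]>70]=0     # drop green and pink
    return rect(W,u,v,r,.016,.04)
def pickplace(u,v,w,cx,cy):
    c,a,b,t,z,n=find(u,v); print("seen",c.round(4),round(a),round(b),round(t,3),n)
    if not(65<a<92 and w*1000-6<b<w*1000+10): print("ODD"); return
    goto(np.r_[c,.12],t+np.pi/2); set_gripper(w+.015,60)
    print("hit",move_l(np.r_[c,.002],v=.12,guard=12)); set_gripper(0,60); st("grip")
    if observe()["gripper_width"]<w-.004: print("MISS"); return
    move_l(np.r_[c,.15],v=.2); goto(np.r_[.40,-.16,.17],CY); q=case(cx,cy,0)
    move_l(q+[0,0,.15],v=.25); st("carry"); print("hit",move_l(q+[0,0,.008],v=.12,guard=12)); st("down")
    set_gripper(w+.012); move_l(q+[0,0,.16],v=.25); move_l(np.r_[.40,-.10,.2],v=.3)
E
python3 - <<'E'
from h import *
goto(np.r_[.40,-.1,.2],CY)
pickplace(444,250,.040,.025,.064); st()
E
```

```text
seen [ 0.5841 -0.3777] 80 41 0.167 469
hit False
grip t 56.8 pos [ 0.585  -0.3784 -0.0287] F [-0.   0.3  6.3] w 0.0391 ff 61.7
carry t 60.1 pos [0.5681 0.0921 0.1176] F [-0.8 -0.4 -0.4] w 0.0392 ff 60.9
hit True
down t 61.3 pos [ 0.5677  0.0929 -0.0238] F [-1.6  0.7  7.2] w 0.0392 ff 62.0
 t 63.4 pos [ 0.4003 -0.0997  0.1674] F [ 0.  -0.2  0.4] w 0.0517 ff 0.0
```

```bash
python3 - <<'E'
from h import *
pickplace(447,303,.040,-.045,.064)
pickplace(393,306,.026,-.010,-.064)
goto(np.r_[.40,-.30,.25],CY); st()
p,d=grab_frame("top"); np.save("pics/t5.npy",d); cv2.imwrite("pics/t5.png",cv2.resize(p[140:340,150:510],None,fx=2.2,fy=2.2,interpolation=cv2.INTER_CUBIC))
E
```

```text
seen [ 0.4419 -0.3828] 81 43 -0.445 517
hit False
grip t 66.4 pos [ 0.4426 -0.3834 -0.0291] F [-0.6  0.7  6.7] w 0.0392 ff 61.0
carry t 70.1 pos [0.4982 0.0916 0.1177] F [ 0.3 -0.4 -1.5] w 0.0392 ff 60.4
hit True
down t 71.2 pos [ 0.5007  0.0925 -0.024 ] F [0.6 0.1 6.1] w 0.0392 ff 63.4
seen [ 0.4607 -0.229 ] 79 27 -0.414 300
hit False
grip t 76.1 pos [ 0.4614 -0.2295 -0.0292] F [-1.  -0.2  5.1] w 0.0248 ff 60.0
carry t 79.0 pos [ 0.5337 -0.0358  0.1174] F [-0.  -0.4 -2.8] w 0.0249 ff 59.0
hit True
down t 80.2 pos [ 0.534  -0.0353 -0.0242] F [-1.3 -0.3  6.1] w 0.0248 ff 60.2
 t 82.8 pos [ 0.3999 -0.2987  0.2167] F [-0.2  0.8  0.4] w 0.0382 ff 0.0
```

View pics/t5.png

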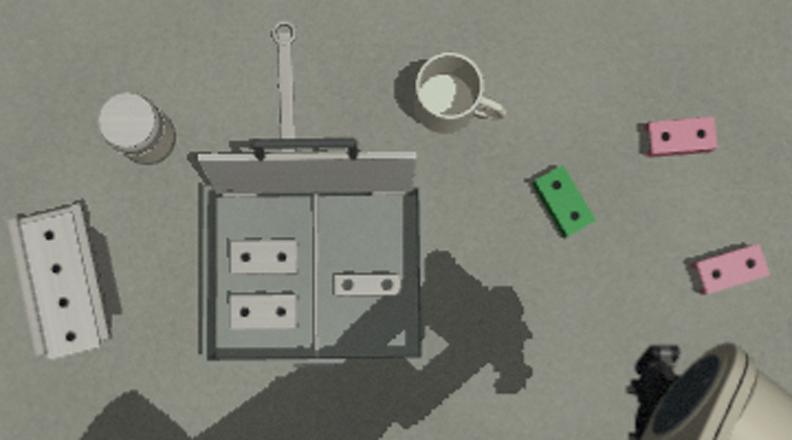

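The picture shows both channels in the left bay (264,257), (264,310) and the block in the right bay (366,285). The knocked block had been tracked. Now I fold the flap down.

```bash
python3 - <<'E'
from h import *
W=cloud("top",np.load("pics/t5.npy")).reshape(-1,3)
m=(W[:,2]>.17)&(W[:,2]<.25)&(abs(W[:,1]-.029)<.04)&(abs(W[:,0]-.66)<.06); print("bar",W[m].mean(0),W[m,2].max(),"exp",bar(1.75))
move_l(np.r_[.45,-.1,.33],v=.4); goto(np.r_[.50,.03,.33],CY); set_gripper(.032,20)
move_l(bar(1.75)+[0,0,.11],v=.3); print(move_l(bar(1.75)+[0,0,-.016],v=.1,guard=10)); st("at bar")
set_gripper(0,20); st("grip")
if observe()["gripper_width"]>.006:
    swing(1.75,-.005); st("folded"); set_gripper(.028)
    move_l(bar(0)+[0,0,.06]); set_gripper(0)
    print("press",move_l(bar(0)+[0,0,.000],v=.03,guard=10)); st("pressed")
    move_l(bar(0)+[0,0,.12]); goto(np.r_[.40,-.3,.25],CY)
    p,d=grab_frame("top"); np.save("pics/t6.npy",d); cv2.imwrite("pics/t6.png",cv2.resize(p[200:320,130:350],None,fx=3.6,fy=3.6,interpolation=cv2.INTER_CUBIC))
    W=cloud("top",d)
    for v in(234,245,255,265,271,287,288): print(v,np.median(W[v,260:320,2]),W[v,290])
st()
E
```

```text
bar [0.67157258 0.02791209 0.19936018] 0.21932335912059006 exp [0.67327064 0.03005987 0.20740572]
False
at bar t 86.5 pos [0.6738 0.03   0.16  ] F [-0.9  0.1 -0.2] w 0.0320 ff 0.0
grip t 86.8 pos [0.6737 0.0301 0.1599] F [-0.8  0.1  4.2] w 0.0091 ff 20.1
folded t 91.2 pos [ 0.4841  0.0284 -0.001 ] F [ 6.1 -0.1 -2.5] w 0.0091 ff 22.2
press True
pressed t 94.3 pos [0.4825 0.0284 0.0203] F [-2.3 -0.2 10.3] w 0.0000 ff 5.2
234 0.052378533194414684 [0.62518385 0.03554266 0.05619465]
245 0.05183789613775705 [0.59651643 0.03574978 0.05142905]
255 0.052496375045021346 [0.57019542 0.0357674  0.04942297]
265 0.05200087808168541 [0.54363869 0.03541784 0.0524857 ]
271 0.05267702393592762 [0.52793558 0.03540005 0.05164709]
287 0.051923732147992084 [0.48616363 0.03517613 0.05181947]
288 0.05114840097033235 [0.48356433 0.03507144 0.0530927 ]
 t 96.5 pos [ 0.4003 -0.299   0.2173] F [ 1.  -1.   0.1] w 0.0002 ff 0.0
```

View pics/t6.png

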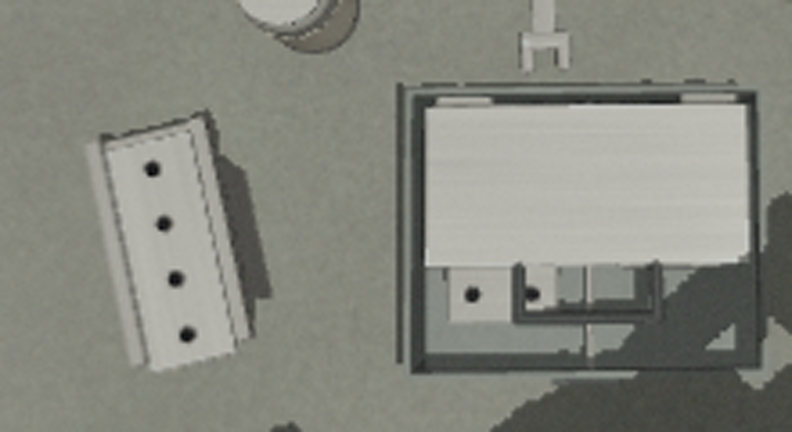

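The picture shows the flap level and closed, at z 0.052 throughout. The plate's holes run from (152,169) to (187,334) and its near end already sits about 8 mm past the stand. I'll locate the plate from the holes and push it toward the robot.

```bash
cat >> h.py <<'E'
def ray(n,uv,z):
    c=camera_info(n); k=cv2.undistortPoints(np.float32(uv).reshape(-1,1,2),c["mtx"],c["dist"]).reshape(-1,2)
    D=np.c_[k,np.ones(len(k))]@c["R"]; o=-c["R"].T@c["t"]; return o+D*((z-o[2])/D[:,2])[:,None]
E
python3 - <<'E'
from h import *
np.set_printoptions(precision=4,suppress=True)
f=lambda a:np.array(a)/3.6+[130,200]
h=ray("top",f([(152,169),(164,224),(176,279),(187.5,334.5)]),.086); print(h[:,:2]); 
dv=h[0]-h[3]; print("centre",h.mean(0)[:2],"yaw",np.arctan2(dv[1],dv[0]))
print("plate end near mid",ray("top",f([(193,361)]),.086)[0]," far",ray("top",f([(148,138)]),.086)[0])
W=cloud("top",np.load("pics/t6.npy"))
m=(abs(W[...,1]-.32)<.09)&(abs(W[...,0]-.54)<.12); Z=W[m]; L=Z[(Z[:,2]>.075)&(Z[:,2]<.098)]
yaw=np.arctan2(dv[1],dv[0]); e=np.array([np.cos(yaw),np.sin(yaw)]); n=np.array([-e[1],e[0]]); q=(L[:,:2]-h.mean(0)[:2]); x=q@e; y=q@n
for lo in np.arange(-44,46,4): 
    s=(y*1000>=lo)&(y*1000<lo+4); 
    if s.sum(): print(lo,(x[s].min()*1000).round(),(x[s].max()*1000).round(),np.median(L[s,2]).round(4))
E
```

```text
[[0.5888 0.3327]
 [0.5499 0.3231]
 [0.5112 0.3135]
 [0.4724 0.3043]]
centre [0.5306 0.3184] yaw 0.2393831580045004
plate end near mid [0.454  0.2999 0.086 ]  far [0.6109 0.3362 0.086 ]
-44 -71.0 88.0 0.087
-40 -70.0 87.0 0.0899
-36 -71.0 88.0 0.0898
-32 -78.0 88.0 0.0853
-28 -77.0 88.0 0.0861
-24 -78.0 87.0 0.0862
-20 -78.0 88.0 0.0861
-16 -76.0 86.0 0.086
-12 -78.0 87.0 0.086
-8 -77.0 88.0 0.0861
-4 -76.0 86.0 0.0859
0 -78.0 88.0 0.0855
4 -77.0 89.0 0.0861
8 -78.0 86.0 0.086
12 -77.0 88.0 0.0859
16 -77.0 89.0 0.0864
20 -78.0 88.0 0.0866
24 -77.0 88.0 0.0864
28 -76.0 89.0 0.0877
32 -69.0 86.0 0.09
36 -71.0 87.0 0.09
40 -65.0 88.0 0.0898
```

```bash
cat >> h.py <<'E'
PC=np.array([.5306,.3184]); PY=.2394; PE=np.array([np.cos(PY),np.sin(PY)]); PN=np.array([-PE[1],PE[0]])
def pl(x,y,z): return np.r_[PC+PE*x+PN*y,z]
E
python3 - <<'E'
from h import *
move_l(np.r_[.42,.10,.25],v=.4); goto(pl(.108,0,.2),PY+np.pi/2); set_gripper(0,60)
print(move_l(pl(.108,0,.0820),v=.15,guard=10)); st("behind")
print(move_l(pl(.037,0,.0820),v=.05,guard=12)); st("pushed")
move_l(pl(.050,0,.0825),v=.05); move_l(pl(.050,0,.2),v=.3); move_l(pl(.19,0,.3),v=.3); st()
p,d=grab_frame("top"); np.save("pics/t7.npy",d); cv2.imwrite("pics/t7.png",cv2.resize(p[200:320,130:350],None,fx=3.6,fy=3.6,interpolation=cv2.INTER_CUBIC))
E
```

```text
False
behind t 100.2 pos [0.6363 0.3444 0.0508] F [-0.5  0.   0.2] w -0.0002 ff 0.0
False
pushed t 101.8 pos [0.5666 0.3272 0.0497] F [0.4 0.2 0.8] w 0.0003 ff 0.4
 t 103.5 pos [0.7136 0.3628 0.2647] F [ 0.2 -0.3 -0.8] w -0.0003 ff 0.0
```

View pics/t7.png

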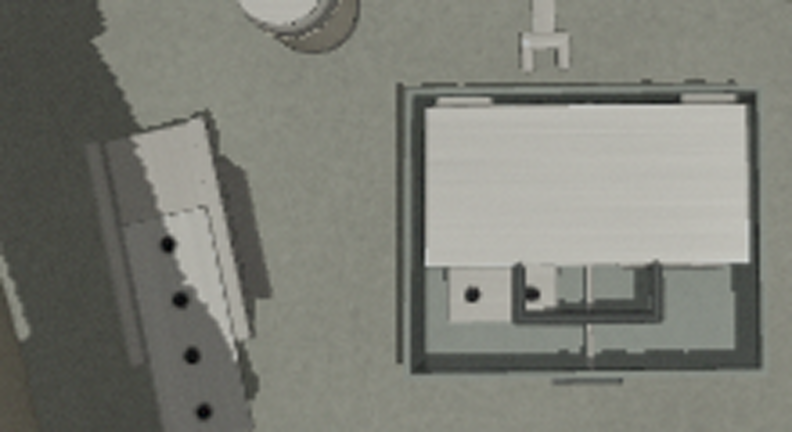

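The holes have moved to (168,244)…(204,411), so the plate hangs well over the near end. Now I pinch it there and lift.

```bash
python3 - <<'E'
from h import *
f=lambda a:np.array(a)/3.6+[130,200]
h=ray("top",f([(168,244),(180,299),(192,356),(204,411.5)]),.086)[:,:2]; c=h.mean(0); dv=h[0]-h[3]; yaw=np.arctan2(dv[1],dv[0])
x=(c-PC)@PE; y=(c-PC)@PN; print("centre along",x,"across",y,"yaw",yaw,"overhang",-.0715-(x-.08))
if not -.065<x<-.046: raise SystemExit
gx=-.0905
move_l(pl(gx,y,.3),v=.3); goto(pl(gx,y,.16),PY+np.pi/2); set_gripper(.072,80)
print(move_l(pl(gx,y,.0755),v=.1,guard=8)); st("around"); set_gripper(0,80); st("pinch")
if observe()["gripper_width"]>.055:
    move_l(pl(gx,y,.0955),v=.05); st("lift")
    if observe()["gripper_width"]>.055:
        move_l(pl(gx,y,.22),v=.15); st("up")
        R=Rot.from_quat(observe()["tcp_rot"]).as_matrix(); off=R.T@np.r_[c-pl(gx,y,0)[:2],0]; np.save("off.npy",off); print("off",off)
p,d=grab_frame("scene"); cv2.imwrite("pics/s8.png",cv2.resize(p[60:300,280:600],None,fx=2.4,fy=2.4,interpolation=cv2.INTER_CUBIC))
E
```

```text
centre along -0.054788221204537045 across 0.00011235183362609664 yaw 0.240617587114571 overhang 0.06328822120453705
False
around t 106.9 pos [0.4431 0.2973 0.0437] F [ 0.4 -0.2 -0. ] w 0.0723 ff 0.0
pinch t 107.2 pos [0.4432 0.2974 0.0446] F [-1.5 -1.4  8.1] w 0.0567 ff 83.2
lift t 107.7 pos [0.4428 0.2971 0.0636] F [-0.3  0.3 -1.5] w 0.0569 ff 84.9
up t 108.7 pos [0.442  0.2967 0.1869] F [-0.1  0.2 -1.9] w 0.0567 ff 84.9
off [-3.57117345e-02 -1.43391209e-06 -5.62113285e-05]
```

View pics/s8.png

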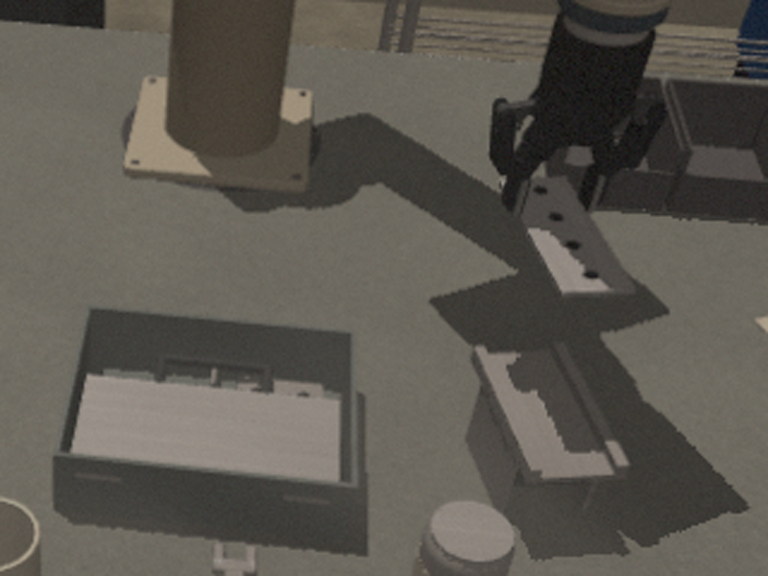

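The plate is pinched at its near end and held level, around (575,240) in the crop. Now I carry it over the flap and lower it.

```bash
python3 - <<'E'
from h import *
p,d=grab_frame("scene"); W=cloud("scene",d).reshape(-1,3)
q=W[:,:2]-PC; a=q@PE; b=q@PN
m=(abs(b)<.025)&(a>-.065)&(a<.02)&(W[:,2]>.18)&(W[:,2]<.27); s=np.polyfit(a[m],W[m,2],1); print("slope",s,m.sum())
off=np.load("off.npy"); off[2]=0
y=goto(np.r_[.45,.12,.22],CY); R=Rot.from_quat(observe()["tcp_rot"]).as_matrix()
t=case(.035,0,0)-R@off; print("tcp target",t)
move_l(t+[0,0,.15],v=.2); st("above"); move_l(t+[0,0,.07],v=.1)
print("hit",move_l(t+[0,0,.0475],v=.03,guard=7)); st("down")
E
```

```text
slope [-0.00693515  0.22705023] 666
tcp target [5.79030894e-01 6.49248373e-02 2.28566773e-06]
above t 111.1 pos [0.5783 0.0652 0.1179] F [-0.4  0.2 -0.7] w 0.0565 ff 84.9
hit True
down t 112.7 pos [0.5788 0.0649 0.0171] F [-0.6  0.4  6.5] w 0.0569 ff 86.0
```

```bash
python3 - <<'E'
from h import *
o=observe()["tool_pos"]-DZ
set_gripper(.070); st("rel"); move_l(o+[0,0,.12],v=.1); goto(np.r_[.40,-.3,.25],CY); set_gripper(.04); st()
p,d=grab_frame("top"); cv2.imwrite("pics/t9.png",cv2.resize(p[140:340,150:510],None,fx=2.2,fy=2.2,interpolation=cv2.INTER_CUBIC))
W=cloud("top",d); print("plate",rect(W,290,250,40,.0555,.0655),"case",CC+RC@[.035,0])
for v in(236,240,245,250,255,260,265,288): print(v,np.median(W[v,265:315,2]).round(4), end="; ")
E
```

```text
rel t 113.0 pos [0.578  0.0649 0.0163] F [ 0.5 -0.4  0.2] w 0.0697 ff 0.0
 t 116.3 pos [ 0.4002 -0.2997  0.2177] F [-0.1  0.5  0. ] w 0.0401 ff 0.0
plate (array([0.57914258, 0.0285031 ]), 160.63885498046875, 62.89223098754883, np.float64(-1.5501776717435014), np.float64(0.05848036104996123), 1243) case [0.57939858 0.029215  ]
236 0.0526; 240 0.0566; 245 0.0577; 250 0.0577; 255 0.0583; 260 0.058; 265 0.0531; 288 0.0526;
```

View pics/t9.png

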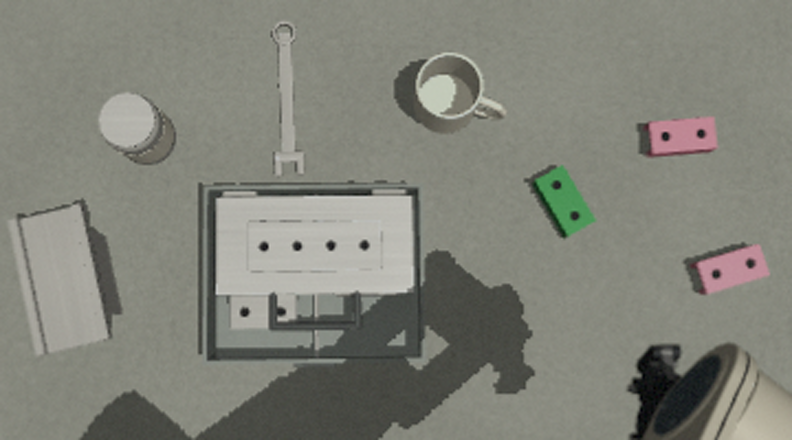

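The picture shows the plate lying flat in the middle of the closed flap, with its holes at (264–364,246) and its top at z 0.058. The mug, can, spanner and look-alikes have not moved, so I'm handing in.

```bash
python3 -c "
from cell import *
print(hand_in())"
```

```text
the job is handed in; nothing more can be done
None
```

The job is done and handed in at about 116 s: both channels are in the left bay, the one block present is in the right bay, the flap is closed, and the plate lies flat on top of it; the first try at the flap missed because the fingertips sit 32 mm above the reported TCP, which I measured by touch and corrected.

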